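Rock the heavy tub over its toe to empty its hose unions into the pan

ROBOT

A 7-joint arm with a two-finger parallel gripper is mounted at the origin on the work surface. World frame = base frame: x ahead of the robot, y to its left, z up, the work surface at z = 0. Lengths are in m, angles in rad, forces in N, time in s.
With the tool pointing down it reaches from about 0.425 to 0.925 m from the base axis. Payload 6.8 kg.
Tool frame: the origin (TCP) lies on the front face of the gripper's body, between the roots of the fingers; the fingertips stand 73 mm ahead of it and the grasp point (between the pads) lies 54 mm ahead of it (env.nose_length is the distance from the TCP to the fingertips, in m); z points along the fingers, y is the line along which they close (so a half turn about z gives the same grasp; the last joint's range is limited). The gripper opens to 85 mm and grips with 20 to 120 N. Pads are 22 mm wide; open, the fingers measure 114 mm over their backs; the gripper's body (76 mm by 85 mm) begins 54 mm behind the grasp point. The pads swing forward as they close: fully open they stand 13 mm farther back than shut.
Start: joints at [1.222, 0.477, 0.022, 1.555, -0.011, 1.109, -0.083], TCP at [0.161, -0.656, 0.304] pointing down, gripper open.
Joint ranges: [-2.96, 2.96], [-0.34, 2.1], [-1.41, 1.46], [0.24, 2.44], [-1.37, 4.51], [0.17, 1.92], [-2.96, 2.96]. Speed limits (rad/s): [2.39, 2.39, 3.14, 3.14, 3.14, 3.14, 3.14].

INTERFACE

Orientations are given as a unit quaternion [w, x, y, z].
In Python, from cell import env, kin, camera, calibration, job gives the robot as it stands. The module is installed in compiled form; this text tells all that it offers. Calls block until the motion is done:
- env.reach(position, orientation): joint-space move of the TCP to a pose.
- env.movel(position, velocity=0.15, rot=None, stop_force=None): straight line of the TCP; rot=None keeps the orientation; velocity is the mean speed in m/s. With stop_force (N) it stops when the force on the tool has changed by that much, and returns True; else False.
- env.goto_joints(angles): joint-space move.
- env.grip(opening, f_grip=None): finger opening in m; f_grip is the grip in N (None keeps the last); returns when the fingers have stopped.
- env.dwell(seconds).
- kin.inverse_kinematics(position, orientation): joint angles nearest the present ones, or None.
- env.get_state(): the state.
- camera(name): name is "side" or "top" or "wrist"; returns (picture, depth): 400x640x3 uint8, blue, green, red; 400x640 float32, m along the optical axis (not along the pixel's ray), 0 where there is no reading.
- calibration(name): a dict with "fx", "fy", "cx", "cy" (pixels), "k1" (the pictures are not rectified: a ray, as slopes to the right and down, at radius r is drawn at 1 + k1 r^2 times it, then the intrinsics apply), "rvec" (rotation vector, rad) and "tvec" (3), from world to camera coordinates, as OpenCV has them. Camera axes: x right, y down, z forward; pixel columns grow to the right and rows downward; lengths in m; the calibration is good to about 2 mm. A picture is of the moment at which its call begins: read the wrist's pose just before it. calibration takes no time and is no camera call; for the wrist camera it gives the pose at the moment of the call.
A pose or a line that the arm cannot do raises env.PlanningError and nothing moves.
- job.job_done(): hands the job in; it is judged then, once.
The state is a dict: "time": time; "qpos": joint angles; "joint_velocities": joint speeds; "joint_torque": joint torques, N m; "tcp_pos": TCP position; "orientation": TCP orientation; "force": force on the tool from outside, world axes, zero at the start; "torque": the same for the moment, N m; "opening": finger opening in m; "gripper_force": force on a finger pad.
Only numpy, scipy, OpenCV 4.12 (cv2) and the standard library are available. Lean on these libraries where they do the work, as an engineer would, in place of code of your own. Each camera call takes 0.05 s, during which the arm holds its last target. There are 200 camera calls.

TASK

Slide the heavy tub forward along the riser until you feel its front foot bar come square up against the toe stop and sit pressed snug there for a moment, without ramming it. Then rock it forward by its handle over that foot, without lifting the foot off the shelf, until all six brass unions have gone out into the pan. Then rock it back gently, never letting it drop or swing free, so that the empty tub stands upright on the shelf with its front foot at the stop again; leave everything else where it is.

Things in the scene. Friction and masses are not known exactly. Their poses are not given: they have to be found in the camera images.
- riser: Low black steel shelf standing fixed on the bench, deck 400 mm (its x) by 340 mm (its y), deck top 90 mm above its origin (origin: centre of the underside, on the bench). The pan lies beyond its +y edge, and along that edge the deck carries the toe stop.
- toe_stop: Adjustable toe stop on the deck: a straight steel bar along the riser's x, 320 mm long, 5 mm thick, 7 mm high, bolted firmly through two slotted plates. Its place along the slots differs each time and is not given: the inner face (towards the tub) lies 0 to 25 mm on the -y side of this origin and has to be felt for. Origin: slot end at deck level (riser x = 0, y = 165 mm, z = 90 mm); axes as the riser's.
- pan: Catering pan standing fixed on the bench just beyond the riser, 325 mm (its x) by 265 mm (its y), 65 mm deep, walls and floor 4 mm; its rim is lower than the deck. Origin: centre of the underside.
- tub: Heavy open steel tub (1.7 to 2.5 kg with its load: not to be lifted by its handle), loose on the riser. Origin: centre of the underside, z up when it stands. 166 mm wide (x), rim 126 mm high, floor top at z = 12 mm, walls 4 mm; pouring front towards its +y, upright back wall at y = -66 mm. It stands on two round foot bars, 12 mm thick, along x, 150 mm long, axes at y = +85 and -85 mm, z = 6 mm.
- tub_spout (a point): Middle of the tub's front rim (on the tub at y = +90 mm, z = 126 mm), over which the load leaves. The front wall flares outward 12 degrees, from y = 62 mm at the foot: it slopes downhill only when the tub leans more than 1.36 rad, and some unions need about 0.4 rad more or a little to-and-fro. The tub balances at a lean of about 1.1 rad; beyond that it falls forward unless held back.
- tub_handle (a point): Middle of the tub's bar handle: a round bar 14 mm thick along the tub's x, 110 mm between the axes of its two arms, level with the rim and 46 mm out from the back wall (at y = -112 mm, z = 128 mm on the tub). Held between finger pads the round bar can turn, so that the fingers may keep pointing down while the tub leans.
- tub_toe (a point): Middle of the axis of the front foot bar (on the tub at y = +85 mm, z = 6 mm): the line on which it is rocked. The bar turns in place in the corner of deck and stop bar. The axis stays 6 mm above the deck at any lean as long as the bar rests on the deck, and is 6 mm from the stop bar's inner face when the bar touches it.
- tub_toe_a (a point): One end of that axis, 75 mm from tub_toe on the tub's -x side.
- tub_toe_b (a point): The other end, 75 mm from tub_toe on the tub's +x side.
- union1_mid (a point): Centre of one of six alike brass hose unions, loose in the tub: two round ribbed nuts of 28 mm diameter on a thinner waist, 46 mm long along its x, 60 g.
- union2_mid (a point): Centre of another of the six brass hose unions.
- union3_mid (a point): Centre of another of the six brass hose unions.
- union4_mid (a point): Centre of another of the six brass hose unions.
- union5_mid (a point): Centre of another of the six brass hose unions.
- union6_mid (a point): Centre of another of the six brass hose unions.
- jar: Bystander: jar with a steel cap on the riser beside the tub, 56 mm across, 85 mm high; origin at its underside.
- tape: Bystander: roll of grey tape lying on the riser at the other side, 72 mm across, 24 mm high; origin at its underside.
- wrench: Bystander: wrench 170 mm long lying on the bench beside the riser.
- driver: Bystander: screwdriver 180 mm long lying on the bench.
- cleaner: Bystander: white bottle, 66 mm across, 190 mm high, standing on the bench; origin at its underside.
- mug: Bystander: white mug, 76 mm across, 90 mm high; origin at its underside.
- carton: Bystander: small cardboard box 100 x 75 x 55 mm on the bench; origin at its underside.

How it is judged:
On the way, in this order (a step that is already met when the one before it is completed fails the run):
1. the tub, still standing and square to the stop (within 2 degrees), presses with its front foot bar on the toe stop with more than 2 N for a moment (y of each of tub_toe_a, tub_toe_b in the frame of riser above 0.124 m and angle between the x axis of tub and the x axis of riser, either way round below 0.035 rad and angle between tub's own z axis and vertical below 0.15 rad and contact force between tub and toe_stop above 2 N), for 0.1 s.
2. the tub is rocked well forward (leaning more than 75 degrees) over its front foot, which is still at the stop (both ends no more than 40 mm short of the foremost setting of the stop) (y of each of tub_toe_a, tub_toe_b in the frame of riser above 0.119 m and angle between tub's own z axis and vertical above 1.31 rad), for 0.2 s.
At the end, for the whole second after the job is handed in: All six unions lie at rest in the pan; the tub stands upright (within 3 degrees) and at rest on the riser's deck, with both ends of its front foot bar no more than 45 mm short of where they would touch the stop in its foremost setting, released (x of union1_mid in the frame of pan between -0.16 and 0.16 m and y of union1_mid in the frame of pan between -0.13 and 0.13 m and z of each of union1_mid, union2_mid, union3_mid, union4_mid, union5_mid, union6_mid in the frame of pan below 0.065 m and linear speed of each of union1, union2, union3, union4, union5, union6 below 0.05 m/s and x of union2_mid in the frame of pan between -0.16 and 0.16 m and y of union2_mid in the frame of pan between -0.13 and 0.13 m and x of union3_mid in the frame of pan between -0.16 and 0.16 m and y of union3_mid in the frame of pan between -0.13 and 0.13 m and x of union4_mid in the frame of pan between -0.16 and 0.16 m and y of union4_mid in the frame of pan between -0.13 and 0.13 m and x of union5_mid in the frame of pan between -0.16 and 0.16 m and y of union5_mid in the frame of pan between -0.13 and 0.13 m and x of union6_mid in the frame of pan between -0.16 and 0.16 m and y of union6_mid in the frame of pan between -0.13 and 0.13 m and y of each of tub_toe_a, tub_toe_b in the frame of riser above 0.114 m and angle between tub's own z axis and vertical below 0.05 rad and z of tub in the frame of riser between 0.085 and 0.095 m and linear speed of tub below 0.02 m/s).
It fails at once if the tub's front foot bar is lifted more than 12 mm off the riser's deck at either end (z of any of tub_toe_a, tub_toe_b in the frame of riser above 0.108 m).
It fails at once if the tub's foot is rammed against the toe stop (over 45 N) (contact force between tub and toe_stop above 45 N).
It fails at once if the tub is banged down on the shelf (it presses on the riser with more than 70 N) (contact force between tub and riser above 70 N).
It fails at once if the tub drops, swings free or is thrown (turning faster than 2.5 rad/s) (angular speed of tub above 2.5 rad/s).
It fails at once if a bystander (jar, tape, wrench, screwdriver, bottle, mug, carton) is moved more than 30 mm or knocked over (distance of any of jar, tape, wrench, driver, cleaner, mug, carton from where it was at the start of the episode above 0.03 m or angle between any of jar, cleaner, mug's own z axis and vertical above 0.5 rad).
It also fails if it takes over 61 s, if anything falls off the work surface, if the arm or the gripper's body presses on something with over 40 N, if the wrist force passes 120 N, or if a joint passes its speed limit or range.

## Working session

There is one attempt and no reset: what is moved stays moved. The work goes in short steps, each a Python script; the robot and the scene stay as the last script left them, time stands still between calls to the robot, and variables do not carry over. Pictures are saved under pics/ and viewed, at most 10 in all, crops included, and the job is handed in when it is done.

```bash
mkdir -p pics; cat > h.py <<'E'
import numpy as np, cv2
from cell import env, kin, camera, calibration, job
def pts(name, dep, cal):
    h,w=dep.shape
    u,v=np.meshgrid(np.arange(w),np.arange(h))
    K=np.array([[cal['fx'],0,cal['cx']],[0,cal['fy'],cal['cy']],[0,0,1.]])
    n=cv2.undistortPoints(np.stack([u,v],-1).reshape(-1,1,2).astype(np.float64),K,np.array([cal['k1'],0,0,0.])).reshape(h,w,2)
    P=np.concatenate([n,np.ones((h,w,1))],-1)*dep[...,None]
    R=cv2.Rodrigues(np.array(cal['rvec'],float))[0]
    W=(P-np.array(cal['tvec']).reshape(3))@R
    W[dep==0]=np.nan
    return W
E
python3 - <<'E'
from h import *
for n in ['top','side']:
    c=calibration(n); p,d=camera(n); cv2.imwrite(f'pics/{n}0.png',p); np.savez(f'{n}0.npz',p=p,d=d,W=pts(n,d,c)); print(n,c)
print(env.get_state())
E
```

```text
top {'fx': 458.73169889414316, 'fy': 458.73169889414316, 'cx': 318.3841315866069, 'cy': 193.99403328154162, 'k1': 0.003981272489274213, 'rvec': array([ 2.1539255 , -2.15875891,  0.1738715 ]), 'tvec': array([-0.01909062,  0.57794473,  1.36713315])}
side {'fx': 374.58281658271005, 'fy': 374.58281658271005, 'cx': 314.6870701986787, 'cy': 194.66866734518626, 'k1': -0.06463233362175624, 'rvec': array([ 0.57238735, -2.65510881,  1.18401575]), 'tvec': array([0.50977803, 0.26919934, 0.96133288])}
{'time': 0.1, 'qpos': array([ 1.22189117,  0.47770981,  0.0223353 ,  1.55633556, -0.01149347,
        1.10929836, -0.08311725]), 'joint_velocities': array([-8.43117737e-04, -7.58996707e-04, -1.25905550e-03, -7.57808974e-04,
        1.42129026e-06,  2.68429265e-04, -1.93010994e-04]), 'joint_torque': array([ 4.21607983e-03, -5.97760248e+01,  1.61322366e+00, -2.81955224e+01,
        1.27717966e-02,  4.98611000e-03, -4.97386111e-06]), 'tcp_pos': array([ 0.160881  , -0.65512752,  0.303035  ]), 'orientation': array([-7.96202840e-04,  9.92759290e-01,  1.20117996e-01, -1.56750702e-04]), 'force': array([-0.78808249, -0.06894449,  0.69778435]), 'torque': array([-0.0259087 ,  0.02745728,  0.02203737]), 'gripper_force': 0.0, 'opening': 0.08518104229186142}
```

View pics/top0.png

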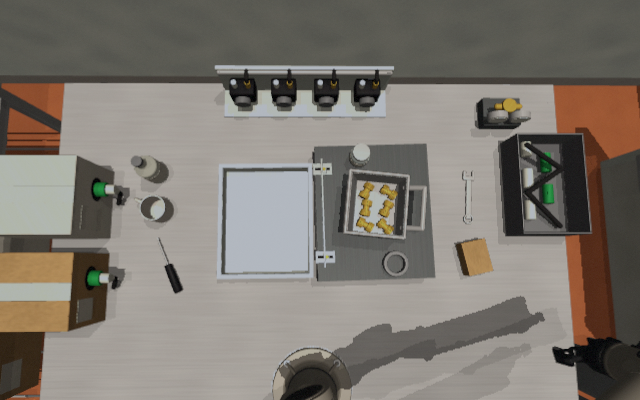

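View pics/side0.png

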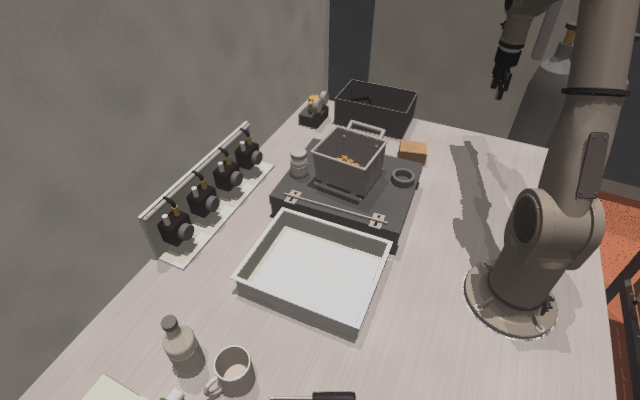

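The top view shows the riser at about (313–435, 144–280), the pan to its left, the toe stop bar near u≈323, the tub at (343–410, 170–238) and its handle bar near (423, 208). I'll enlarge that part and get metric values.

```bash
python3 - <<'E'
from h import *
z=np.load('top0.npz'); p,W=z['p'],z['W']
cv2.imwrite('pics/crop0.png',cv2.resize(p[135:290,300:450],None,fx=5,fy=3.85*5/3.85*0.77,interpolation=cv2.INTER_CUBIC)) if 0 else cv2.imwrite('pics/crop0.png',cv2.resize(p[138:288,305:445],None,fx=4,fy=4,interpolation=cv2.INTER_CUBIC))
m=np.zeros(W.shape[:2],bool); m[138:288,305:445]=1
def rect(s,lo,hi):
    Q=W[m&(W[...,2]>lo)&(W[...,2]<hi)]
    r=cv2.minAreaRect(Q[:,:2].astype(np.float32)); print(s,len(Q),np.median(Q[:,2]),r, cv2.boxPoints(r).tolist())
rect('deck',.083,.095)
rect('stop',.0955,.105)
rect('tubtop',.208,.225)
for v in (180,190,200,208,215,222,230): print(v,[(u,W[v,u].round(3).tolist()) for u in range(404,430,2)])
E
```

```text
deck 9484 0.09065854969029241 ((0.5218690633773804, -0.17956732213497162), (0.4040849208831787, 0.3450393080711365), 1.7257369756698608) [[0.3147227466106415, -0.013210470788180828], [0.3251137435436249, -0.3580932915210724], [0.7290153503417969, -0.34592416882514954], [0.7186243534088135, -0.0010413527488708496]]
stop 1761 0.1002486184467165 ((0.5211641788482666, -0.17850464582443237), (0.4003141224384308, 0.3419307768344879), 1.6599550247192383) [[0.3161386251449585, -0.013409081846475601], [0.32604360580444336, -0.35519635677337646], [0.7261897325515747, -0.34360021352767944], [0.7162847518920898, -0.0018129348754882812]]
tubtop 1164 0.21956084387094577 ((0.5251571536064148, -0.1969316303730011), (0.214295893907547, 0.1783217340707779), 83.93860626220703) [[0.425180584192276, -0.2940657138824463], [0.6025053262710571, -0.31289541721343994], [0.625133752822876, -0.09979754686355591], [0.44780898094177246, -0.08096784353256226]]
180 [(404, [0.596, -0.255, 0.186]), (406, [0.59, -0.254, 0.219]), (408, [0.59, -0.259, 0.22]), (410, [0.613, -0.293, 0.09]), (412, [0.613, -0.299, 0.091]), 
[... 1974 characters left out ...]
, -0.29, 0.087]), (412, [0.487, -0.295, 0.092]), (414, [0.487, -0.3, 0.095]), (416, [0.487, -0.307, 0.089]), (418, [0.487, -0.312, 0.092]), (420, [0.477, -0.287, 0.222]), (422, [0.476, -0.291, 0.227]), (424, [0.476, -0.296, 0.229]), (426, [0.487, -0.336, 0.094]), (428, [0.487, -0.343, 0.088])]
230 [(404, [0.455, -0.243, 0.223]), (406, [0.456, -0.25, 0.218]), (408, [0.456, -0.258, 0.205]), (410, [0.456, -0.263, 0.207]), (412, [0.456, -0.268, 0.21]), (414, [0.456, -0.272, 0.213]), (416, [0.455, -0.276, 0.222]), (418, [0.456, -0.282, 0.219]), (420, [0.455, -0.286, 0.223]), (422, [0.455, -0.292, 0.222]), (424, [0.455, -0.297, 0.222]), (426, [0.464, -0.335, 0.092]), (428, [0.463, -0.341, 0.094])]
```

View pics/crop0.png

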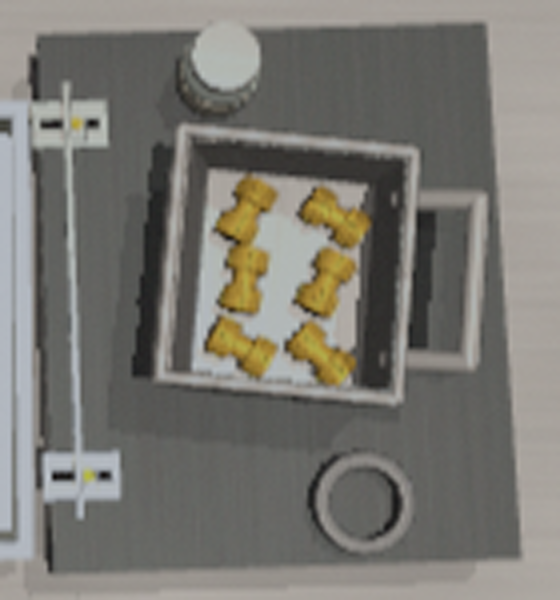

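The crop shows the stop bar from about (66,85) to (80,515), the tub rim corners at (183,128), (417,150), (402,403) and (157,382), and the handle's outer edge from (486,195) to (477,368). The jar and tape stand clear of the tub. Next I turn these into world positions and check that the whole path can be reached.

```bash
cat >> h.py <<'E'
def ray(name,uv,z):
    c=calibration(name); K=np.array([[c['fx'],0,c['cx']],[0,c['fy'],c['cy']],[0,0,1.]])
    n=cv2.undistortPoints(np.array(uv,float).reshape(-1,1,2),K,np.array([c['k1'],0,0,0.])).reshape(-1,2)
    R=cv2.Rodrigues(np.array(c['rvec'],float))[0]; t=np.array(c['tvec']).reshape(3)
    o=-R.T@t; d=np.c_[n,np.ones(len(n))]@R
    return o+d*((z-o[2])/d[:,2])[:,None]
RY=np.deg2rad(1.73); RC=np.array([0.5219,-0.1796])
ex=np.array([np.cos(RY),np.sin(RY)]); ey=np.array([-np.sin(RY),np.cos(RY)])
toR=lambda p:np.array([(np.array(p)[:2]-RC)@ex,(np.array(p)[:2]-RC)@ey])
toW=lambda x,y:RC+x*ex+y*ey
q=lambda yaw:[0,np.cos(yaw/2),np.sin(yaw/2),0]
E
python3 - <<'E'
from h import *
f=lambda L:(np.array(L)+.5)/4-.5+[305,138]
def show(s,L,z):
    P=ray('top',f(L),z); print(s,P[:,:2].round(4).tolist())
    return P
def ang(a,b): return np.degrees(np.arctan2(*(b-a)[[1,0]]))
P=show('rim',[(183,128),(417,150),(402,403),(157,382)],.216)
print('yaw front',ang(P[3],P[0]),'back',ang(P[2],P[1]),'sides',ang(P[1],P[0])-90,ang(P[2],P[3])-90, 'c',P.mean(0))
H=show('handle outer',[(486,195),(477,368)],.218); print(ang(H[1],H[0]),H.mean(0))
S=show('stop',[(66,85),(80,515)],.097); print(ang(S[1],S[0]),[toR(s) for s in S])
D=show('deck',[(38,35),(487,25),(521,557),(50,570)],.09); print(ang(D[3],D[0]),ang(D[2],D[1]),ang(D[1],D[0])-90,ang(D[2],D[3])-90,D.mean(0))
z=np.load('top0.npz');W=z['W']
m=(W[...,2]>.205)&(W[...,2]<.24); m[:, :418]=0; m[:, 430:]=0; m[:150]=0;m[250:]=0
B=W[m]; B=B[(B[:,0]>.462)&(B[:,0]<.56)]; k=np.polyfit(B[:,0],B[:,1],1); print('bar fit',k,np.degrees(np.arctan(k[0])),B.mean(0),len(B))
qc=None
for (x,y,zz) in [(.51,-.297,.4),(.51,-.297,.272),(.52,-.2,.272),(.51,-.13,.38),(.51,0,.38),(.51,.13,.32)]:
    print(kin.inverse_kinematics([x,y,zz],q(RY)))
E
```

```text
rim [[0.6195, -0.104], [0.6044, -0.2626], [0.4335, -0.2472], [0.4479, -0.0844]]
yaw front -6.513758075576083 back -5.155489260532149 sides -5.462373776373752 -5.025936219526983 c [ 0.526326   -0.17453936  0.216     ]
handle outer [[0.5731, -0.3079], [0.4565, -0.2976]]
-5.06575263266619 [ 0.5148331  -0.30274778  0.218     ]
stop [[0.6757, -0.0279], [0.3591, -0.0366]]
1.57342047560431 [array([0.15828056, 0.14702071]), array([-0.15839257,  0.14788613])]
deck [[0.7156, -0.0072], [0.7237, -0.3465], [0.3278, -0.3566], [0.3199, -0.0149]]
1.1241880270369808 1.45515355892927 1.3657956549561021 1.3144517150438162 [ 0.52174276 -0.18129197  0.09      ]
bar fit [-0.10742559 -0.24020189] -6.131518893275222 [ 0.51018931 -0.29500928  0.22449609] 199
[ 0.53691712  0.26918403 -0.14379849  1.63593193  0.04031506  1.23937482
 -1.15549678]
[ 0.52374775  0.37519376 -0.13015466  1.79022606  0.05730635  0.97982038
 -1.17000028]
[ 0.46150858  0.33199186 -0.25377911  1.86005158  0.09992987  0.96180046
 -1.37684995]
[ 0.468683    0.19015373 -0.38766693  1.79194414  0.07753592  1.17437628
 -1.48325077]
[ 0.44378198  0.19101286 -0.64252739  1.81309016  0.12347504  1.17762441
 -1.77807725]
[ 0.33940225  0.32816926 -0.85694935  1.84694053  0.27812338  1.09152322
 -2.16182691]
```

```bash
sed -i 's/RY=np.deg2rad(1.73); RC=.*/RY=np.deg2rad(1.5); RC=np.array([0.5218,-0.1803])/' h.py; python3 - <<'E'
from h import *
f=lambda L:(np.array(L)+.5)/4-.5+[305,138]
jar=ray('top',f([(226,55)]),.175)[0]; tape=ray('top',f([(361,502)]),.114)[0]
print('jar',jar,toR(jar),'tape',tape,toR(tape),'handle',toR([.514,-.2955]))
yaw=np.deg2rad(-5.3)
env.grip(.04,120)
env.reach([.514,-.2955,.36],q(yaw))
env.movel([.514,-.2955,.272],velocity=.1,stop_force=15)
print(env.get_state()['tcp_pos'],env.get_state()['time'])
p,d=camera('side'); 
f0=env.get_state()['force']
env.grip(0.0,120)
s=env.get_state(); print(s['opening'],s['gripper_force'],f0,s['force'],s['torque'],s['tcp_pos'],s['time'])
p2,d=camera('side'); cv2.imwrite('pics/s1.png',cv2.resize(p2[90:220,270:430],None,fx=4,fy=4))
E
```

```text
jar [ 0.67999463 -0.13872922  0.175     ] [0.15922861 0.03741548] tape [ 0.36778369 -0.2368578   0.114     ] [-0.15544405 -0.05250675] handle [-0.01081291 -0.11495634]
[ 0.51439195 -0.29571332  0.2727044 ] 3.4833
0.01038711181531041 117.22580552101135 [-0.1185898   0.22125462  0.47958901] [-1.05282992 -2.73379985  4.75672968] [-0.56183501  0.30070184 -0.03575887] [ 0.51418759 -0.296554    0.27307923] 3.925
```

View pics/s1.png

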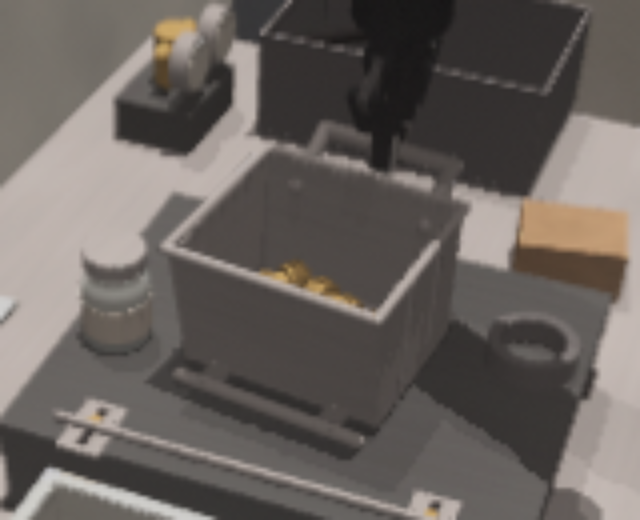

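The jaws hold the bar (side view: fingers at (385,150), jar and tape clear). Next: square up while sliding, then feel for the stop.

```bash
python3 - <<'E'
from h import *
def rep(s=''):
    st=env.get_state(); F=st['force']; print(s,'t',round(st['time'],2),'R',toR(st['tcp_pos']).round(4),'z',st['tcp_pos'][2].round(4),'F',(F[:2]@ex).round(1),(F[:2]@ey).round(1),F[2].round(1),'T',st['torque'].round(2)); return F[:2]@ey
z=env.get_state()['tcp_pos'][2]
print('stopped',env.movel([*toW(-.003,-.095),z],velocity=.03,rot=q(RY),stop_force=30)); rep('sq')
print('stopped',env.movel([*toW(0,-.074),z],velocity=.03,rot=q(RY),stop_force=30)); rep('near')
y=-.074; b=rep()
print('stopped',env.movel([*toW(0,-.066),z],velocity=.01,rot=q(RY),stop_force=8)); rep()
p,d=camera('top'); cv2.imwrite('pics/t2.png',cv2.resize(p[138:288,305:445],None,fx=4,fy=4,interpolation=cv2.INTER_CUBIC))
E
```

```text
stopped False
sq t 4.84 R [-0.0026 -0.0957] z 0.2732 F 2.6 -3.8 -2.1 T [-1.03 -0.63 -0.42]
stopped False
near t 5.7 R [-0.0005 -0.0753] z 0.2731 F -0.7 -4.8 0.5 T [-1.23 -0.01 -0.02]
 t 5.7 R [-0.0005 -0.0753] z 0.2731 F -0.7 -4.8 0.5 T [-1.23 -0.01 -0.02]
stopped False
 t 6.65 R [-0.0006 -0.0677] z 0.2731 F 0.1 -6.5 0.3 T [-1.39 -0.03 -0.01]
```

View pics/t2.png

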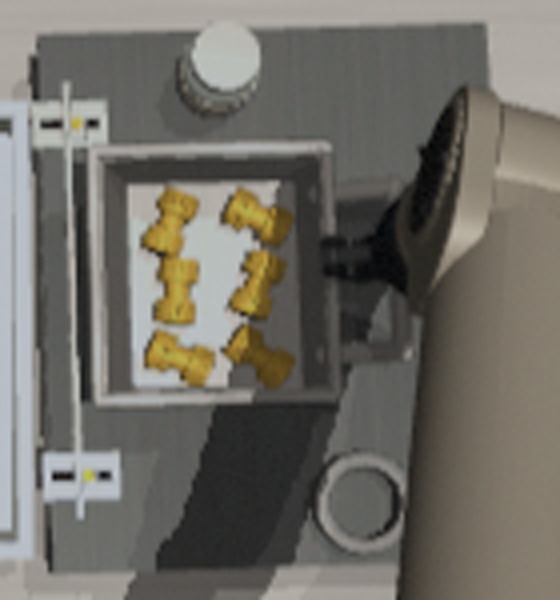

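The tub's front rim, (92,150)–(100,402), runs parallel to the stop bar, so it is square. Sliding friction is about 6 N. Now I feel for the stop slowly.

```bash
cat >> h.py <<'E'
def rep(s=''):
    st=env.get_state(); F=st['force']; print(s,'t',round(st['time'],2),'R',toR(st['tcp_pos']).round(4),'z',st['tcp_pos'][2].round(4),'F',(F[:2]@ex).round(1),(F[:2]@ey).round(1),F[2].round(1),'T',st['torque'].round(2)); return F[:2]@ey
E
python3 - <<'E'
from h import *
z=.2725
st=env.movel([*toW(0,-.035),z],velocity=.012,rot=q(RY),stop_force=8); print(st); rep()
env.dwell(.3); Fy=rep()
y=toR(env.get_state()['tcp_pos'])[1]
if st:
    for i in range(4):
        if rep()<-16: break
        env.movel([*toW(0,y+.0012*(i+1)),z],velocity=.01,rot=q(RY))
    env.dwell(.3); rep('end')
E
```

```text
True
 t 7.94 R [-0.0003 -0.0583] z 0.2731 F -1.0 -1.4 0.7 T [-0.23 -0.26  0.  ]
 t 8.24 R [-0.0004 -0.0583] z 0.2731 F -2.1 -0.9 1.9 T [-0.12 -0.22  0.09]
 t 8.24 R [-0.0004 -0.0583] z 0.2731 F -2.1 -0.9 1.9 T [-0.12 -0.22  0.09]
 t 8.57 R [ 0.0003 -0.0582] z 0.2731 F -0.5 -5.7 4.4 T [-1.07 -0.37  0.08]
 t 8.83 R [ 0.     -0.0581] z 0.2731 F -0.8 -8.9 4.6 T [-1.6  -0.19  0.21]
 t 9.1 R [-0.     -0.0579] z 0.2731 F 2.0 -11.3 1.7 T [-2.22 -0.29  0.14]
end t 9.67 R [-0.0001 -0.0578] z 0.2732 F 1.3 -14.0 0.6 T [-2.78 -0.33  0.12]
```

The stop is felt with the handle at riser y = −0.058, so the toe axis is at 0.1387, which matches the picture. It is now pressed at about 14 N. Next I rock the tub forward along an arc about the toe and watch the forces.

```bash
cat >> h.py <<'E'
TY,TZ,R0,P0=.1387,.2731-.122,np.hypot(.197,.122),np.arctan2(.122,.197)
def arc(th,by=0,bz=0,br=0,w=.22):
    ph=P0+th; r=R0+br
    t=np.array([*toW(0,TY+by-r*np.cos(ph)),TZ+bz+r*np.sin(ph)])
    d=np.linalg.norm(t-env.get_state()['tcp_pos'])
    env.movel(t,velocity=max(d*w/.1*.1/ max(abs(d/R0),.02),.01) if 0 else w*R0,rot=q(RY))
def lean():
    p=env.get_state()['tcp_pos']; y=toR(p)[1]-TY; z=p[2]-TZ
    return np.arctan2(z,-y)-P0, np.hypot(y,z)-R0
E
python3 - <<'E'
from h import *
for th in np.arange(.05,1.01,.1):
    arc(th,by=.002); l=lean(); fy=rep('%.2f lean %.3f dr %.4f'%(th,*l))
    F=env.get_state()['force']
    if np.linalg.norm(F)>30: print('abort'); break
p,d=camera('side'); cv2.imwrite('pics/s3.png',p[60:360,200:520])
E
```

```text
0.05 lean 0.046 dr -0.0001 t 10.03 R [-0.001  -0.0523] z 0.2821 F 2.2 -10.1 -4.8 T [-2.44  0.17  0.13]
0.15 lean 0.149 dr -0.0007 t 10.64 R [-0.0008 -0.0375] z 0.3005 F 2.5 -6.6 -2.9 T [-1.62  0.65  0.2 ]
0.25 lean 0.251 dr -0.0013 t 11.25 R [-0.0007 -0.0209] z 0.3173 F -1.1 -5.5 -2.5 T [-1.28 -0.6  -0.06]
0.35 lean 0.354 dr -0.0018 t 11.86 R [-0.0006 -0.0026] z 0.3325 F 0.5 -4.1 -4.1 T [-0.83  1.15 -0.13]
0.45 lean 0.458 dr -0.0014 t 12.47 R [-0.0001  0.0166] z 0.3464 F -2.2 -3.4 -4.3 T [-0.48  0.44  0.05]
0.55 lean 0.559 dr -0.0009 t 13.07 R [0.0001 0.0368] z 0.3582 F -3.8 -1.2 -3.4 T [-0.42 -0.29  0.18]
0.65 lean 0.659 dr -0.0004 t 13.68 R [0.0002 0.0578] z 0.3678 F -0.7 -3.3 -1.4 T [-0.78  0.66 -0.14]
0.75 lean 0.759 dr -0.0009 t 14.29 R [-0.0001  0.0799] z 0.3743 F 2.5 -2.0 -3.1 T [-0.51  0.19  0.12]
0.85 lean 0.859 dr -0.0014 t 14.9 R [-0.0006  0.1027] z 0.3786 F -3.2 -2.1 -15.0 T [-0.17 -0.66 -0.14]
0.95 lean 0.959 dr -0.0005 t 15.51 R [-0.0002  0.1255] z 0.382 F 0.3 -0.6 -19.4 T [-0.34 -1.34 -0.21]
```

View pics/s3.png

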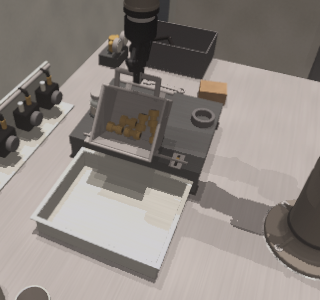

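The side view shows the tub leaning forward cleanly, unions piled at the front wall near (135,125). The vertical pull has grown to 19 N, so I'll reduce the radius before going on, then continue with force trimming.

```bash
cat > rock.py <<'E'
from h import *
def radF(th):
    F=env.get_state()['force']; ph=P0+th; f=F[:2]@ey
    return -(f*-np.cos(ph)+F[2]*np.sin(ph))   # our outward pull on tub
def go(ths,br,w=.22,tgt=3,by=.002):
    for th in ths:
        arc(th,by=by,br=br,w=w); r=radF(th)
        rep('%.2f lean %.3f dr %.4f br %.4f rad %.1f'%(th,*lean(),br,r))
        if abs(r)>38: print('abort'); break
        br-=np.clip((r-tgt)*.00012,-.0015,.0015)
    return br
E
python3 - <<'E'
from rock import *
br=0
for br in (-.001,-.002,-.003,-.004):
    arc(.95,by=.002,br=br,w=.05); r=radF(.95); rep('br %.4f rad %.1f'%(br,r))
    if r<8: break
br=go([1.0,1.05],br); print('BR',br)
E
```

```text
br -0.0010 rad 19.6 t 15.81 R [-0.0002  0.125 ] z 0.3811 F -2.4 -0.3 -19.6 T [-0.27  0.39 -0.08]
br -0.0020 rad 17.3 t 16.06 R [1.000e-04 1.254e-01] z 0.3806 F -0.2 -1.2 -17.4 T [-0.24  0.33  0.14]
br -0.0030 rad 8.8 t 16.31 R [0.0007 0.1255] z 0.3805 F -2.8 -4.3 -9.1 T [-0.49 -0.24 -0.16]
br -0.0040 rad -3.3 t 16.56 R [0.0012 0.1256] z 0.3803 F 1.2 -1.6 3.2 T [-0.25  0.94  0.24]
1.00 lean 1.015 dr -0.0026 br -0.0040 rad -8.2 t 16.93 R [0.0009 0.1385] z 0.3803 F 1.0 -0.7 8.2 T [-0.15  0.4  -0.02]
1.05 lean 1.063 dr -0.0028 br -0.0027 rad -0.9 t 17.31 R [-1.000e-04  1.494e-01] z 0.3798 F 2.5 -0.7 0.9 T [-0.18  0.1   0.  ]
BR -0.002194842999620858
```

```bash
python3 - <<'E'
from rock import *
br=go(np.arange(1.12,1.4,.07),-.0022,tgt=4)
env.dwell(.3)
br=go(np.arange(1.46,1.77,.07),br,tgt=6,w=.3); print('BR',br)
env.dwell(.5); rep()
p,d=camera('side'); cv2.imwrite('pics/s4.png',cv2.resize(p[60:300,200:450],None,fx=2.3,fy=2.3))
E
```

```text
1.12 lean 1.130 dr -0.0031 br -0.0022 rad 5.5 t 17.77 R [-0.0007  0.1646] z 0.3783 F 0.1 -1.8 -5.3 T [-0.43 -0.51 -0.11]
1.19 lean 1.200 dr -0.0026 br -0.0024 rad 18.1 t 18.24 R [-0.0005  0.1806] z 0.3764 F -3.3 -4.0 -17.6 T [-0.42  0.01 -0.15]
1.26 lean 1.271 dr -0.0028 br -0.0039 rad 9.5 t 18.71 R [0.0004 0.1964] z 0.3727 F -0.2 -0.3 -9.7 T [-0.12 -0.71  0.33]
1.33 lean 1.341 dr -0.0029 br -0.0045 rad -0.2 t 19.18 R [0.0004 0.2118] z 0.3679 F -3.3 1.2 -0.2 T [ 0.3  -0.65 -0.37]
1.46 lean 1.469 dr -0.0037 br -0.0040 rad 7.8 t 20.05 R [-2.000e-04  2.385e-01] z 0.3561 F 0.2 -0.8 -8.2 T [-0.34  0.99  0.19]
1.53 lean 1.540 dr -0.0036 br -0.0042 rad 5.9 t 20.43 R [-0.0004  0.2528] z 0.3486 F -2.9 -1.2 -6.1 T [-0.08 -0.33 -0.33]
1.60 lean 1.609 dr -0.0040 br -0.0042 rad 11.2 t 20.8 R [-0.0006  0.266 ] z 0.34 F -0.9 -2.7 -11.6 T [-0.4   0.08 -0.21]
1.67 lean 1.680 dr -0.0035 br -0.0049 rad 10.1 t 21.18 R [-2.000e-04  2.792e-01] z 0.331 F 0.7 -3.7 -9.9 T [-0.78  0.85 -0.16]
1.74 lean 1.751 dr -0.0031 br -0.0053 rad 4.1 t 21.55 R [1.000e-04 2.919e-01] z 0.3208 F -0.4 1.6 -6.8 T [0.56 0.04 0.06]
BR -0.00511620121795766
 t 22.05 R [0.0003 0.2912] z 0.3213 F -1.1 4.4 -3.4 T [1.24 0.09 0.05]
```

View pics/s4.png

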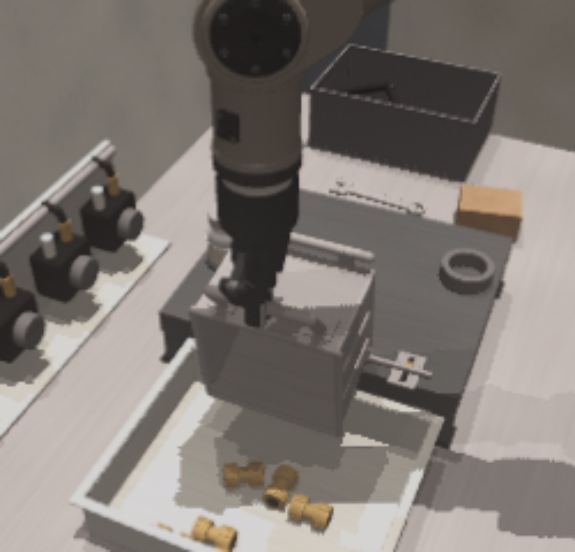

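The tub lies well over, and at least four unions are in the pan at (243,473), (283,487), (310,510) and (213,532), with a possible fifth at the crop's edge. I'll lean it a bit further with some to-and-fro, then count.

```bash
python3 - <<'E'
from rock import *
br=go([1.80,1.86],-.0051,tgt=6,w=.3)
br=go([1.74,1.86,1.74,1.86],br,tgt=6,w=.6)
env.dwell(.4); rep(); print('BR',br)
p,d=camera('side'); cv2.imwrite('pics/s5.png',cv2.resize(p[180:340,220:420],None,fx=3,fy=3))
E
```

```text
1.80 lean 1.808 dr -0.0033 br -0.0051 rad -2.5 t 22.44 R [2.000e-04 3.013e-01] z 0.3115 F -0.5 3.3 0.2 T [ 0.59 -0.18  0.15]
1.86 lean 1.868 dr -0.0031 br -0.0041 rad 1.9 t 22.79 R [-3.000e-04  3.108e-01] z 0.3016 F 1.8 1.3 -4.4 T [ 0.15 -0.19  0.25]
1.74 lean 1.743 dr -0.0034 br -0.0036 rad 4.9 t 23.14 R [-0.0003  0.2904] z 0.3218 F -0.9 -1.1 -5.6 T [-0.39  0.3  -0.25]
1.86 lean 1.872 dr -0.0019 br -0.0035 rad 3.4 t 23.49 R [-0.0008  0.3121] z 0.3018 F -1.9 0.8 -6.0 T [ 0.41  0.44 -0.17]
1.74 lean 1.741 dr -0.0017 br -0.0032 rad 3.2 t 23.84 R [0.0006 0.2911] z 0.3233 F -0.4 -0.4 -3.9 T [-0.32  0.27 -0.29]
1.86 lean 1.871 dr -0.0007 br -0.0028 rad 0.7 t 24.19 R [-0.0004  0.313 ] z 0.3028 F -1.3 2.6 -4.0 T [ 0.51  0.3  -0.05]
 t 24.59 R [2.00e-04 3.12e-01] z 0.3038 F -1.2 3.2 -2.2 T [ 0.85  0.31 -0.08]
BR -0.0021699981118153758
```

View pics/s5.png

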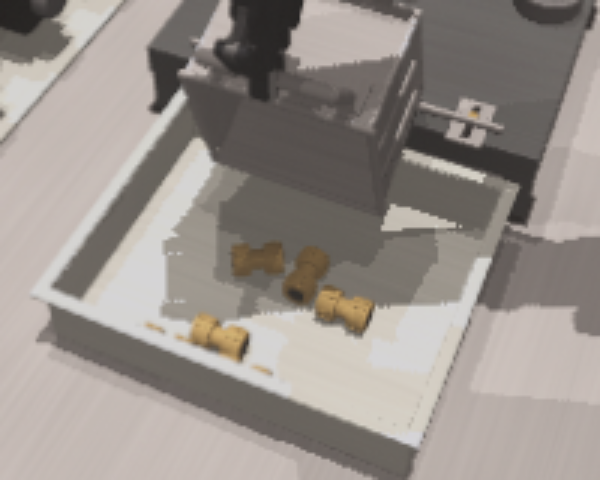

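Four unions lie fully in view, and slivers at (155,327) and (265,370) show above the near wall. The top camera can confirm the count.

```bash
python3 - <<'E'
from h import *
p,d=camera('top'); cv2.imwrite('pics/t6.png',cv2.resize(p[150:295,205:345],None,fx=4,fy=4,interpolation=cv2.INTER_CUBIC))
E
```

```text
(no output)
```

View pics/t6.png

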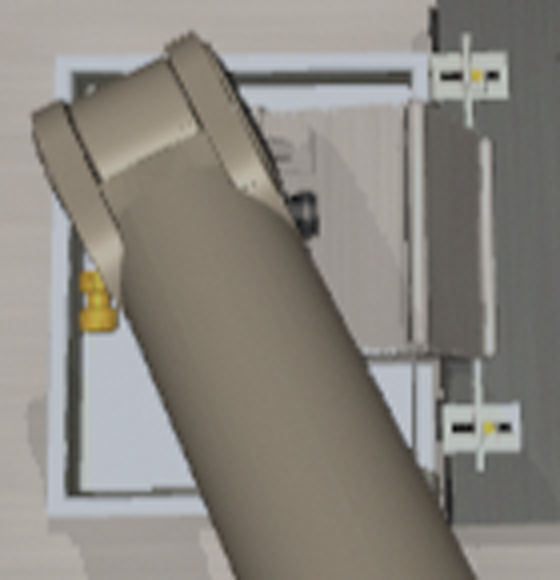

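The top view shows one union at (97,300), with the arm hiding the rest. I'll rock back slowly to about 0.8 rad and recount there.

```bash
python3 - <<'E'
from rock import *
br=go(np.arange(1.80,.79,-.07),-.0025,tgt=4,w=.3); print('BR',br)
pT,d=camera('top'); pS,d=camera('side')
a=cv2.resize(pT[150:290,205:425],None,fx=2.6,fy=2.6); b=cv2.resize(pS[130:340,220:430],None,fx=1.73,fy=1.73)
cv2.imwrite('pics/m7.png',np.vstack([np.pad(x,((0,0),(0,600-x.shape[1]),(0,0))) for x in (cv2.resize(a,None,fx=.68,fy=.68),b[:340])]))
for n,p in (('side',pS),('top',pT)):
    h=cv2.cvtColor(p,cv2.COLOR_BGR2HSV); m=cv2.inRange(h,(12,120,60),(30,255,255)); c=cv2.connectedComponentsWithStats(m)
    print(n,[(c[3][i].round().tolist(),int(c[2][i,4])) for i in range(1,c[0]) if c[2][i,4]>8 ])
E
```

```text
1.80 lean 1.805 dr -0.0015 br -0.0025 rad 1.7 t 25.04 R [2.00e-04 3.02e-01] z 0.3134 F 0.9 3.2 -5.6 T [ 0.88 -0.01 -0.06]
1.73 lean 1.733 dr -0.0012 br -0.0022 rad 1.4 t 25.43 R [-1.0e-04  2.9e-01] z 0.325 F -2.4 1.0 -2.6 T [ 0.05  0.57 -0.44]
1.66 lean 1.664 dr -0.0015 br -0.0019 rad 6.7 t 25.81 R [-0.      0.2777] z 0.3347 F -0.6 -0.7 -7.9 T [ 0.28  0.29 -0.23]
1.59 lean 1.592 dr -0.0008 br -0.0022 rad 4.2 t 26.19 R [0.001  0.2643] z 0.3448 F 2.8 -0.6 -4.6 T [-0.4  -0.37  0.18]
1.52 lean 1.527 dr -0.0008 br -0.0023 rad 2.8 t 26.57 R [0.0004 0.2515] z 0.3526 F 2.3 2.1 -4.3 T [ 0.67 -0.49  0.1 ]
1.45 lean 1.457 dr -0.0007 br -0.0021 rad -4.0 t 26.96 R [-0.0005  0.2373] z 0.36 F -3.9 2.6 3.2 T [ 0.3   1.   -0.36]
1.38 lean 1.389 dr -0.0006 br -0.0012 rad 0.8 t 27.34 R [-2.000e-04  2.228e-01] z 0.3664 F -2.6 2.6 -1.8 T [ 0.71  0.63 -0.15]
1.31 lean 1.314 dr 0.0001 br -0.0008 rad 2.0 t 27.73 R [0.001  0.2068] z 0.3727 F 5.1 -0.3 -2.0 T [-0.23 -0.85  0.24]
1.24 lean 1.250 dr 0.0005 br -0.0005 rad -1.8 t 28.11 R [0.0005 0.1926] z 0.377 F 3.0 3.4 1.0 T [ 0.89 -0.87  0.13]
1.17 lean 1.179 d
[... 523 characters left out ...]
.0004 0.1091] z 0.3891 F -2.0 -2.8 19.6 T [-0.68  0.78 -0.49]
0.82 lean 0.820 dr 0.0100 br 0.0063 rad -21.2 t 30.43 R [0.0005 0.0915] z 0.3882 F -2.7 -5.3 20.6 T [-1.1   0.81 -0.48]
BR 0.00782302049375106
side [([569.0, 37.0], 104), ([311.0, 101.0], 49), ([249.0, 140.0], 17), ([228.0, 160.0], 21), ([203.0, 184.0], 31), ([176.0, 211.0], 38)]
top [([247.0, 84.0], 30), ([289.0, 84.0], 28), ([333.0, 84.0], 26), ([375.0, 84.0], 26), ([508.0, 105.0], 234), ([232.0, 214.0], 340), ([267.0, 212.0], 103), ([267.0, 227.0], 108), ([261.0, 242.0], 102), ([476.0, 256.0], 810), ([36.0, 267.0], 2140), ([104.0, 259.0], 74), ([81.0, 284.0], 224), ([34.0, 316.0], 2111), ([86.0, 322.0], 59), ([75.0, 324.0], 9)]
```

View pics/m7.png

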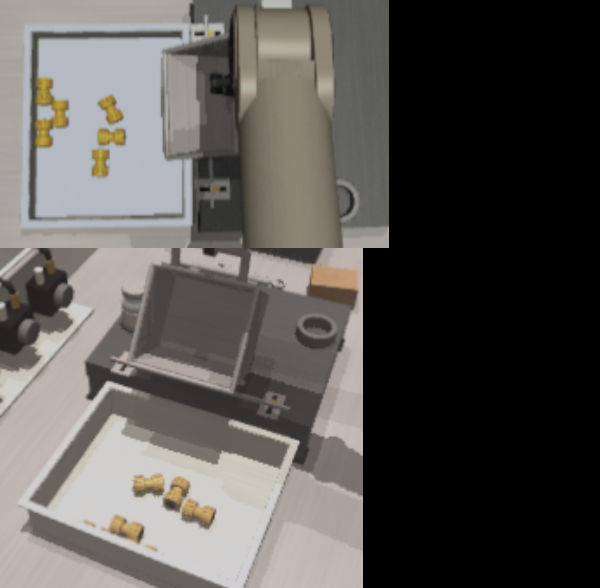

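All six unions are in the pan, three at the far wall and three mid-pan, and the tub looks empty. But the arm now presses down about 20 N while its radius is 10 mm too large, so the tub may sit higher than I assume, perhaps with its foot on the stop bar. I'll measure the tub's pose by fitting its profile to the depth image.

```bash
cat > fit.py <<'E'
from h import *
from scipy.optimize import least_squares
# tub outline relative to toe (y,z)
S=np.array([(-151,6,-151,120),(-147,6,-147,120),(-147,6,-22,6),(-147,6,-21,6),(-25,6,1,120),(-23,-6,5,120),(-151,-6,-23,-6)])*1e-3
def dist(P):
    a,b=S[:,:2],S[:,2:]; v=b-a
    t=np.clip(((P[:,None]-a)*v).sum(-1)/(v*v).sum(-1),0,1)
    return np.linalg.norm(P[:,None]-a-t[...,None]*v,axis=-1).min(1)
def fit(th0):
    d=camera('side')[1]; W=pts('side',d,calibration('side')).reshape(-1,3); W=W[~np.isnan(W[:,0])]
    r=W[:,:2]-RC; Q=np.c_[r@ex,r@ey,W[:,2]]
    st=Q[(abs(Q[:,0])>.09)&(abs(Q[:,0])<.15)&(Q[:,1]>.05)&(Q[:,1]<.13)&(Q[:,2]>.07)&(Q[:,2]<.11)]
    dz=np.median(st[:,2]); 
    M=(abs(Q[:,0])<.065)&(Q[:,2]>.105)&(Q[:,2]<.3)&(Q[:,1]>-.12)&(Q[:,1]<.36); Q=Q[M]
    def res(p,Q=Q):
        y=Q[:,1]-p[0]; z=Q[:,2]-p[1]; c,s=np.cos(p[2]),np.sin(p[2])
        return dist(np.c_[y*c-z*s,y*s+z*c])
    r=least_squares(res,[TY,.096,th0],loss='soft_l1',f_scale=.003)
    e=res(r.x); print('deck z',dz.round(4),'toe y,z',r.x[:2].round(4),'lean',r.x[2].round(3),'n',len(Q),'med',np.median(e).round(4),'p80',np.quantile(e,.8).round(4)); 
    y=Q[:,1]-r.x[0]; z=Q[:,2]-r.x[1]
    c,s=np.cos(r.x[2]),np.sin(r.x[2]); h=np.array([-.197,.122]); hw=[r.x[0]+h[0]*c+h[1]*s, r.x[1]-h[0]*s+h[1]*c]
    st=env.get_state()['tcp_pos']; print('handle fit',np.round(hw,4),'grasp pt',toR(st)[1].round(4),(st[2]-.054).round(4))
    return r.x
E
python3 - <<'E'
from fit import *
fit(.82); rep()
E
```

```text
deck z 0.0917 toe y,z [0.1237 0.1066] lean 0.921 n 2895 med 0.0014 p80 0.0031
handle fit [0.1016 0.3373] grasp pt 0.0918 0.3342
 t 30.57 R [0.0005 0.0918] z 0.3882 F -1.6 -4.9 20.6 T [-1.08  0.85 -0.52]
```

```bash
python3 - <<'E'
from fit import *
def cloud(n):
    d=camera(n)[1]; W=pts(n,d,calibration(n)).reshape(-1,3); W=W[~np.isnan(W[:,0])]; r=W[:,:2]-RC; return np.c_[r@ex,r@ey,W[:,2]]
for n in ('side','top'):
    Q=cloud(n)
    for x0,x1 in ((-.04,0),(0,.04)):
        q_=Q[(Q[:,0]>x0)&(Q[:,0]<x1)&(Q[:,2]>.105)&(Q[:,2]<.29)&(Q[:,1]>-.05)&(Q[:,1]<.36)]
        def res(p,Q=q_):
            y=Q[:,1]-p[0]; z=Q[:,2]-p[1]; c,s=np.cos(p[2]),np.sin(p[2]); return dist(np.c_[y*c-z*s,y*s+z*c])
        if len(q_)<50: print(n,len(q_)); continue
        r=least_squares(res,[TY,.1,.85],loss='soft_l1',f_scale=.002); e=res(r.x)
        print(n,x0,len(q_),'toe',r.x[:2].round(4),'lean',r.x[2].round(3),np.median(e).round(4),np.quantile(e,.9).round(4), 'sigma',np.sqrt(np.diag(np.linalg.inv(r.jac.T@r.jac))).round(2)*.002)
        if n=='side' and x0==0:
            o=q_[np.argsort(q_[:,1])]
            for a in np.arange(-.05,.30,.015):
                k=o[(o[:,1]>=a)&(o[:,1]<a+.004)]
                if len(k): print('  y %.3f z %s'%(a+.002,np.quantile(k[:,2],[0,.5,1]).round(3)))
# foot bar ends / anything near stop between .1 and .16 : side cam low points
Q=cloud('side')
for a in np.arange(.10,.16,.004):
    k=Q[(abs(Q[:,0])<.07)&(Q[:,1]>=a)&(Q[:,1]<a+.004)&(Q[:,2]<.15)&(Q[:,2]>.06)]
    if len(k): print('low y %.3f'%a,len(k),np.quantile(k[:,2],[0,.25,.5,.75,1]).round(3))
E
```

```text
side -0.04 875 toe [0.1247 0.1061] lean 0.916 0.0013 0.0041 sigma [0.00032 0.00014 0.00256]
side 0 876 toe [0.125  0.1063] lean 0.916 0.0013 0.0044 sigma [0.00032 0.00014 0.00258]
  y 0.012 z [0.236 0.237 0.238]
  y 0.042 z [0.198 0.203 0.213]
  y 0.057 z [0.18  0.185 0.237]
  y 0.072 z [0.158 0.166 0.248]
  y 0.087 z [0.14  0.148 0.262]
  y 0.102 z [0.123 0.128 0.274]
  y 0.117 z [0.124 0.205 0.289]
  y 0.132 z [0.132 0.132 0.133]
  y 0.147 z [0.138 0.14  0.141]
  y 0.162 z [0.145 0.147 0.148]
  y 0.177 z [0.152 0.154 0.155]
  y 0.192 z [0.161 0.161 0.163]
  y 0.207 z [0.168 0.169 0.171]
  y 0.222 z [0.167 0.169 0.171]
top -0.04 537 toe [0.1271 0.103 ] lean 0.897 0.0011 0.002 sigma [0.00076 0.00038 0.00318]
top 0 460 toe [0.1329 0.1065] lean 0.909 0.0011 0.0021 sigma [0.0007  0.00036 0.00376]
low y 0.100 90 [0.12  0.125 0.127 0.13  0.136]
low y 0.104 77 [0.118 0.121 0.123 0.125 0.133]
low y 0.108 24 [0.119 0.121 0.122 0.122 0.124]
low y 0.112 26 [0.121 0.122 0.123 0.123 0.125]
low y 0.116 17 [0.123 0.125 0.125 0.125 0.126]
low y 0.120 21 [0.09  0.126 0.127 0.128 0.129]
low y 0.124 22 [0.09  0.128 0.129 0.129 0.131]
low y 0.128 24 [0.09  0.13  0.131 0.132 0.133]
low y 0.132 25 [0.089 0.132 0.133 0.134 0.134]
low y 0.136 20 [0.133 0.134 0.135 0.135 0.136]
low y 0.140 15 [0.136 0.136 0.137 0.138 0.138]
low y 0.144 30 [0.089 0.138 0.139 0.139 0.14 ]
low y 0.148 63 [0.088 0.091 0.093 0.139 0.143]
low y 0.152 74 [0.089 0.091 0.092 0.142 0.144]
low y 0.156 66 [0.089 0.091 0.092 0.145 0.147]
```

```bash
python3 - <<'E'
from fit import *
s=env.get_state(); print(s['opening'],s['gripper_force'],s['orientation'],s['torque']); rep()
p=s['tcp_pos'].copy()
def avg():
    f=[]
    for _ in range(5): env.dwell(.02); f.append(env.get_state()['force'])
    return np.mean(f,0).round(1)
print(avg())
z=TZ+(R0+.0063)*np.sin(P0+.82); y=TY+.002-(R0+.0063)*np.cos(P0+.82)
for dz in (-.001,-.002):
    env.movel([*toW(0,y),z+dz],velocity=.02,rot=q(RY)); print(dz,env.get_state()['tcp_pos'][2].round(4),avg())
x=fit(.9)
E
```

```text
0.00948437616421731 119.16215658187866 [0.00213517 0.99993259 0.01124183 0.0019697 ] [-1.17678615  0.85038935 -0.46288423]
 t 30.73 R [0.0005 0.0918] z 0.3882 F -3.3 -4.5 20.1 T [-1.18  0.85 -0.46]
[-3.1 -4.4 20.5]
-0.001 0.3882 [-4.7 -4.6 26.1]
-0.002 0.388 [-5.3 -4.8 30.2]
deck z 0.0916 toe y,z [0.124  0.1066] lean 0.921 n 2890 med 0.0015 p80 0.003
handle fit [0.1018 0.3373] grasp pt 0.092 0.334
```

```bash
python3 - <<'E'
from fit import *
def cloud(n):
    d=camera(n)[1]; W=pts(n,d,calibration(n)).reshape(-1,3); W=W[~np.isnan(W[:,0])]; r=W[:,:2]-RC; return np.c_[r@ex,r@ey,W[:,2]]
Q=cloud('side')
k=Q[(abs(Q[:,0])<.075)&(Q[:,1]>.0)&(Q[:,1]<.16)&(Q[:,2]>.27)&(Q[:,2]<.375)]
for a in np.arange(-.075,.075,.01):
    j=k[(k[:,0]>=a)&(k[:,0]<a+.01)]
    print('x %.3f'%(a+.005),len(j),[(round(float(v[1]),3),round(float(v[2]),3)) for v in j[np.argsort(-j[:,2])][::max(1,len(j)//6)]])
# calibration check: jar top (85mm => .175), deck near/far, rim of pan
J=Q[(abs(Q[:,0]-.159)<.015)&(abs(Q[:,1]-.037)<.015)&(Q[:,2]>.15)]; print('jar top',np.quantile(J[:,2],[.2,.5,.8]))
# tub side profile ends: foot bar visible? low pts near front under wall
for x0,x1 in((-.08,-.05),(-.05,0),(0,.05),(.05,.08)):
    k=Q[(Q[:,0]>x0)&(Q[:,0]<x1)&(Q[:,1]>.085)&(Q[:,1]<.165)&(Q[:,2]>.094)&(Q[:,2]<.124)]
    print(x0,len(k),k[np.argsort(k[:,2])][::max(1,len(k)//12)][:,1:].round(3).tolist())
E
```

```text
x -0.070 14 [(0.119, 0.297), (0.116, 0.294), (0.117, 0.294), (0.123, 0.293), (0.121, 0.292), (0.12, 0.289), (0.118, 0.286)]
x -0.060 51 [(0.095, 0.333), (0.097, 0.323), (0.1, 0.312), (0.097, 0.299), (0.121, 0.294), (0.099, 0.291), (0.113, 0.282)]
x -0.050 88 [(0.097, 0.336), (0.097, 0.33), (0.1, 0.32), (0.103, 0.309), (0.101, 0.298), (0.105, 0.293), (0.107, 0.275)]
x -0.040 39 [(0.091, 0.335), (0.096, 0.334), (0.096, 0.331), (0.098, 0.327), (0.119, 0.296), (0.119, 0.292), (0.099, 0.287)]
x -0.030 37 [(0.095, 0.336), (0.092, 0.334), (0.099, 0.33), (0.097, 0.326), (0.118, 0.295), (0.12, 0.292), (0.108, 0.277)]
x -0.020 34 [(0.092, 0.336), (0.087, 0.334), (0.096, 0.332), (0.1, 0.328), (0.119, 0.297), (0.122, 0.295), (0.122, 0.291)]
x -0.010 131 [(0.134, 0.375), (0.079, 0.369), (0.082, 0.362), (0.084, 0.348), (0.094, 0.336), (0.098, 0.326), (0.122, 0.291)]
x -0.000 66 [(0.129, 0.374), (0.124, 0.363), (0.109, 0.346), (0.109, 0.337), (0.107, 0.329), (0.117, 0.296)]
x 0.010 48 [(0.134, 0.375), (0.127, 0.368), (0.109, 0.344), (0.108, 0.335), (0.104, 0.32), (0.121, 0.293)]
x 0.020 33 [(0.094,
[... 999 characters left out ...]
.094], [0.157, 0.094], [0.107, 0.118], [0.104, 0.12], [0.109, 0.121], [0.11, 0.121], [0.103, 0.121], [0.108, 0.121], [0.107, 0.122], [0.105, 0.122], [0.104, 0.122], [0.105, 0.123], [0.114, 0.123], [0.115, 0.124]]
0 46 [[0.158, 0.094], [0.161, 0.095], [0.106, 0.119], [0.105, 0.12], [0.106, 0.121], [0.107, 0.121], [0.108, 0.121], [0.109, 0.122], [0.109, 0.122], [0.112, 0.122], [0.103, 0.123], [0.108, 0.123], [0.107, 0.124], [0.116, 0.124], [0.104, 0.124], [0.118, 0.124]]
0.05 28 [[0.158, 0.095], [0.105, 0.119], [0.105, 0.12], [0.103, 0.12], [0.11, 0.121], [0.108, 0.121], [0.106, 0.122], [0.106, 0.122], [0.113, 0.122], [0.11, 0.122], [0.106, 0.123], [0.116, 0.123], [0.102, 0.123], [0.1, 0.124]]
```

The depth points settle it. The bar's axis is at about (0.0925, 0.3275), 6.5 mm further toward the fingertips than at the grasp. The foot bar end shows at about (0.119, 0.097), so the foot is on the deck but about 20 mm short of the stop. The true lean is about 0.90. I'll lower with this corrected geometry and nudge the foot forward as it goes.

```bash
cat > down.py <<'E'
from h import *
G=.0605
def tgt(th,ty,dz=0):
    ph=P0+th; return [*toW(0,ty-R0*np.cos(ph)),.096+dz+R0*np.sin(ph)+G]
E
python3 - <<'E'
from down import *
ty=.119; dz=0.
for th in np.arange(.86,.24,-.06):
    env.movel(tgt(th,ty,dz),velocity=.045,rot=q(RY))
    F=env.get_state()['force']; fy=rep('%.2f ty %.4f dz %.4f'%(th,ty,dz))
    if np.linalg.norm(F)>35: print('abort'); break
    if fy>-8: ty=min(ty+.002,.137)
    elif fy<-14: ty-=.001
    if th>.5: dz+=np.clip((F[2]-6)*.00008,-.0008,.0008)
print(ty,dz)
Q=pts('side',camera('side')[1],calibration('side')).reshape(-1,3); Q=Q[~np.isnan(Q[:,0])]; r=Q[:,:2]-RC; Q=np.c_[r@ex,r@ey,Q[:,2]]
k=Q[(abs(Q[:,0])>.067)&(abs(Q[:,0])<.078)&(Q[:,1]>.1)&(Q[:,1]<.146)&(Q[:,2]>.094)&(Q[:,2]<.106)]; print('foot',k.round(3).tolist())
b=Q[(abs(Q[:,0])>.022)&(abs(Q[:,0])<.045)&(Q[:,2]>.25)&(Q[:,1]<.02)&(Q[:,1]>-.06)]; b=b[np.argsort(-b[:,2])]; print('bar',b[:40:4].round(3).tolist())
E
```

```text
0.86 ty 0.1190 dz 0.0000 t 31.98 R [0.0009 0.0821] z 0.3868 F 3.8 -1.5 10.1 T [-0.1  -0.48 -0.22]
0.80 ty 0.1210 dz 0.0003 t 32.4 R [0.0005 0.0692] z 0.3847 F 0.6 -4.4 11.1 T [-0.97 -0.37  0.08]
0.74 ty 0.1230 dz 0.0007 t 32.82 R [0.0006 0.0574] z 0.3815 F 2.8 -5.7 9.6 T [-1.27 -0.51 -0.05]
0.68 ty 0.1250 dz 0.0010 t 33.23 R [0.0007 0.0463] z 0.378 F 2.7 -5.0 10.7 T [-0.81 -0.33 -0.09]
0.62 ty 0.1270 dz 0.0014 t 33.65 R [-0.0003  0.0346] z 0.3726 F -1.4 -6.9 9.1 T [-1.34 -0.06  0.  ]
0.56 ty 0.1290 dz 0.0016 t 34.07 R [-0.0013  0.0236] z 0.3662 F -0.8 -7.9 6.0 T [-1.8   0.57  0.35]
0.50 ty 0.1310 dz 0.0016 t 34.48 R [-0.0008  0.0138] z 0.3595 F 1.1 -6.4 3.0 T [-1.34 -0.26 -0.14]
0.44 ty 0.1330 dz 0.0014 t 34.91 R [-0.0003  0.0038] z 0.3528 F 0.9 -6.9 6.8 T [-1.11 -0.21 -0.12]
0.38 ty 0.1350 dz 0.0014 t 35.33 R [-0.0013 -0.0057] z 0.3436 F -0.2 -7.7 1.3 T [-1.65 -0.26  0.05]
0.32 ty 0.1370 dz 0.0014 t 35.76 R [-0.0011 -0.0149] z 0.3356 F -0.7 -8.4 5.1 T [-1.43  0.02  0.15]
0.26 ty 0.1370 dz 0.0014 t 36.22 R [-0.001  -0.0247] z 0.3259 F 1.1 -7.4 1.6 T [-1.34 -0.21 -0.01]
0.137 0.001402
[... 373 characters left out ...]
9], [0.067, 0.141, 0.1], [0.075, 0.146, 0.097], [0.069, 0.145, 0.099], [0.068, 0.14, 0.094], [-0.067, 0.119, 0.105], [-0.073, 0.116, 0.1], [-0.067, 0.116, 0.094], [-0.068, 0.138, 0.102], [-0.071, 0.139, 0.105], [-0.073, 0.136, 0.103], [-0.07, 0.144, 0.104], [-0.072, 0.142, 0.104], [-0.074, 0.14, 0.102], [-0.076, 0.136, 0.099], [-0.069, 0.142, 0.098], [-0.072, 0.143, 0.1], [-0.075, 0.14, 0.099], [-0.077, 0.14, 0.099], [-0.073, 0.144, 0.097], [-0.076, 0.144, 0.099]]
bar [[0.024, 0.016, 0.618], [0.024, 0.017, 0.616], [0.023, 0.02, 0.615], [0.037, 0.012, 0.614], [0.023, 0.018, 0.612], [0.037, 0.011, 0.611], [0.037, 0.013, 0.61], [0.028, 0.016, 0.609], [0.025, 0.018, 0.608], [0.03, 0.017, 0.607]]
```

The foot is back near the stop, with its axis at about 0.136. Last part: lower it gently until the back foot touches down.

```bash
python3 - <<'E'
from down import *
for th in (.2,.14,.08,.05):
    env.movel(tgt(th,.137,.0014),velocity=.04,rot=q(RY)); rep('%.2f'%th)
env.dwell(.1)
for th in (.03,.015,0,-.015,-.03,-.045,-.06,-.075):
    s=env.movel(tgt(th,.137,.0014),velocity=.012,rot=q(RY)); F=env.get_state()['force']; rep('%.3f'%th)
    if F[2]>7: break
env.dwell(.3); rep('set')
W=pts('top',camera('top')[1],calibration('top')).reshape(-1,3); W=W[~np.isnan(W[:,0])]; r=W[:,:2]-RC; Q=np.c_[r@ex,r@ey,W[:,2]]
k=Q[(abs(Q[:,0])<.08)&(Q[:,2]>.195)&(Q[:,2]<.25)&(Q[:,1]>.13)&(Q[:,1]<.16)]; print('front rim',len(k),np.median(k,0),k[:,1].max())
for a,b in((-.08,-.03),(.03,.08)):
    k=Q[(Q[:,0]>a)&(Q[:,0]<b)&(Q[:,2]>.205)&(Q[:,2]<.25)&(Q[:,1]<.0)&(Q[:,1]>-.025)]; print('back rim',len(k),np.median(k,0) if len(k) else '')
E
```

```text
0.20 t 36.77 R [-0.001  -0.0348] z 0.3155 F 3.1 -7.5 -2.8 T [-1.97 -0.62 -0.59]
0.14 t 37.27 R [-0.0007 -0.0431] z 0.3052 F 4.9 -5.7 -2.0 T [-1.18 -0.64 -0.59]
0.08 t 37.77 R [-0.0012 -0.0513] z 0.294 F 1.0 -5.7 -1.7 T [-0.86 -0.52 -0.45]
0.05 t 38.09 R [-0.0021 -0.0554] z 0.2877 F -1.4 -6.9 -3.6 T [-1.49  0.25  0.43]
0.030 t 38.73 R [-0.0022 -0.0579] z 0.2839 F -1.4 -6.6 -3.5 T [-1.28  0.4   0.47]
0.015 t 39.17 R [-0.002  -0.0584] z 0.2832 F -7.1 -0.5 14.1 T [0.08 1.92 0.39]
set t 39.47 R [-0.002  -0.0583] z 0.2832 F -7.1 -0.8 14.3 T [0.13 1.97 0.48]
front rim 308 [-0.00099256  0.14304256  0.21839054] 0.1499320833539018
back rim 89 [-0.05515134 -0.01074724  0.21972088]
back rim 83 [ 0.0567925  -0.01112947  0.21896884]
```

The tub is down, level, and at the stop. Release, retreat and check.

```bash
python3 - <<'E'
from h import *
p=env.get_state()['tcp_pos']; 
env.movel([*p[:2],p[2]],velocity=.01); rep()
env.grip(.04); p=env.get_state()['tcp_pos']
print(env.movel([*p[:2],.40],velocity=.12,stop_force=15)); rep()
env.reach([.5,-.36,.42],q(RY)); env.dwell(.3)
W=pts('top',camera('top')[1],calibration('top')).reshape(-1,3); W=W[~np.isnan(W[:,0])]; r=W[:,:2]-RC; Q=np.c_[r@ex,r@ey,W[:,2]]
for n,a,b in(('front',.13,.16),('back',-.025,.0)):
  for x0,x1 in((-.09,-.02),(.02,.09)):
    k=Q[(Q[:,0]>x0)&(Q[:,0]<x1)&(Q[:,2]>.205)&(Q[:,2]<.25)&(Q[:,1]<b)&(Q[:,1]>a)]; print(n,len(k),np.median(k,0).round(4) if len(k) else '')
print(env.get_state()['time'])
E
```

```text
t 39.88 R [-0.0025 -0.0584] z 0.2833 F -1.1 -2.2 7.0 T [-0.06  0.46  0.41]
False
 t 41.4 R [-0.0026 -0.0579] z 0.3991 F 0.3 -0.0 0.3 T [0.03 0.04 0.09]
front 115 [-0.0518  0.144   0.2188]
front 129 [0.0595 0.1435 0.219 ]
back 111 [-0.0525 -0.0108  0.2189]
back 115 [ 0.0571 -0.0106  0.219 ]
42.3167
```

The tub stands level, square and released at the stop, and all six unions are in the pan, so I'm handing it in.

```bash
python3 -c "
from cell import job
print(job.job_done())"
```

```text
the job is handed in; nothing more can be done
None
```

I handed the job in after about 42 s of robot time: all six unions are in the pan and the empty tub stands level and released with its front foot at the stop; the foot slid about 20 mm short of the stop while tipped, probably on the way back, and I moved it up again. No verdict was returned.

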